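# Put the filling knife away in the bench rack

## Task

Put the broad filling knife, which leans in the sloping wash stand, away in the wide slot of the plywood rack, blade down and fully home. A roll of tape has been left on the post beside that slot and covers it: slide it off and set it down flat over the empty post at the rack's other end. Leave the other things on the bench standing where they are.

Things in the scene. Friction and masses are not known exactly. Their poses are not given: they have to be found in the camera images.
- rack: Fixed plywood block 210 mm long (its x), 110 mm wide (y), 75 mm high (z up), origin at the centre of its underside. Slots across its top, 7.5 mm wide (x), 70 mm deep: a wide one at x=+50 mm, and two narrow ones 50 mm long (y) at x=+20 mm (empty) and x=-10 mm (holds a narrow scraper). Upright posts on its top at x=+73 mm (slot_post) and x=-70 mm (end_post), y=0.
- wide_slot (a point): Centre of the mouth of the wide slot, on the rack's top face, 75 mm up; axes as the rack's. The slot is 82 mm long (y), 7.5 mm wide (x), 70 mm deep (floor 5 mm above the rack's underside), its mouth chamfered 2 mm.
- slot_post (a point): Centre of the foot, on the rack's top face, of the post beside the wide slot, over which the roll of tape starts. Wooden post 20 mm in diameter, 60 mm high, tapered tip (135 mm above the bench).
- end_post (a point): Centre of the foot, on the rack's top face, of the like post (20 mm in diameter, 60 mm high) at the rack's other end; empty at first, the roll belongs over it.
- roll: Loose roll of brown tape on a small paper core, 60 mm outside diameter, 30 mm bore, 48 mm high, 0.12 kg; origin at the centre of its underside, z along its bore.
- stand: Fixed wooden wash stand, foot 90 mm (x) by 110 mm (y) by 12 mm high, origin at the centre of its underside. Two boards 106 mm long in y, standing about 85 mm high, form a gap 8 mm wide that leans 0.35 rad from vertical towards the stand's -x side; the knife's blade is in the gap, about 71 mm deep.
- knife: Loose broad filling knife, 200 mm long, 0.19 kg: flat steel blade 3 mm thick (x), 76 mm wide (y), straight-sided for 55 mm, then tapering to the bolster at 85 mm; wooden handle 18 mm (x) by 28 mm (y) from 95 to 200 mm. Origin at the middle of the blade's edge (lower end), z towards the handle's end. Half turns about z look alike. It starts in the stand, handle leaning to the stand's -x.
- knife_grip (a point): Middle of the knife's handle, 145 mm along the knife's z from its origin; axes as the knife's.
- crusted_bottle: Bystander: tall pale bottle, 68 mm across, 257 mm high, origin at the centre of its underside.
- solvent_can: Bystander: flat rectangular can 58 x 95 mm, 168 mm high, origin at the centre of its underside.
- drink_can: Bystander: drink can 66 mm across, 115 mm high, origin at the centre of its underside.
- narrow_scraper: Narrow scraper standing fixed in the rack: blade 44 mm wide, handle 24 mm (y) by 18 mm (x) from 100 to 170 mm above the bench. Origin at its blade's lower edge, 5 mm above the rack's underside; axes as the rack's.
Not all that is in view belongs to the job. What is shaped like the roll but pink is not meant.

How it is judged:
By the outcome, as a careful person would: the job done as asked, in the order asked, and still so for the second after the job is handed in, with the robot touching nothing.
It also fails if it takes over 72 s, if anything falls off the work surface, if the arm or the gripper's body presses on something with over 40 N, if the wrist force passes 120 N, or if a joint passes its speed limit or range.

## Robot

A 7-joint arm with a two-finger parallel gripper is mounted at the origin on a cart in front of the work surface, level with it; the furniture and walls round the work are solid. World frame = base frame: x ahead of the robot, y to its left, z up, the work surface at z = 0. Lengths are in m, angles in rad, forces in N, time in s.
With the tool pointing down it reaches from about 0.35 to 0.9 m from the base axis. Payload 19.9 kg.
Tool frame: the origin (TCP) lies on the centre line of the jaws, within the pads' length; the fingertips stand 19 mm ahead of it and the grasp point (between the pads) is the TCP; z points along the fingers, y is the line along which they close (so a half turn about z gives the same grasp; the last joint's range is limited). The gripper opens to 94 mm and grips with 3 to 60 N. Pads are 16 mm wide; open, the fingers measure 119 mm over their backs; the gripper's body (75 mm by 177 mm) begins 78 mm behind the grasp point.
Start: joints at [1.296, 0.417, -0.01, 1.614, 0.005, 1.111, -0.053], TCP at [0.144, -0.608, 0.224] pointing down, gripper open.
Joint ranges: [-2.81, 2.81], [-0.39, 2.02], [-1.27, 1.25], [0.06, 2.57], [-1.19, 4.33], [0.19, 2], [-2.82, 2.82]. Speed limits (rad/s): [1.89, 1.89, 2.39, 2.39, 3.01, 3.01, 3.01].

## Interface

Orientations are given as a unit quaternion [w, x, y, z].
In Python, from rig import ctrl, cams, workorder gives the robot as it stands.
- The arm moves only by the shell command python3 -m inch 'ROWS' [OPENING] [FORCE]. ROWS is JSON, one flat list of numbers, 4 for each row, row after row: the shift along the tool's x, y, z in cm, then the turn about the tool's z in degrees. A call has exactly 8 rows; each row is the pose to reach, as a shift and turn from the pose commanded when the call began, along the tool's axes at that moment; what a row does not reach only later rows make up. A row lasts 1/8 s, in which the tool goes at most 62.5 mm and 10.7 degrees, less where a joint would pass 70% of its speed; a pose out of reach is approached as far as the arm can. A call with a gripper value outside its range is refused whole. OPENING is the finger opening in cm, from 0 to 9.4, set as the call begins (- or left out, the last holds). The fingers move at their own pace and stop on an object; FORCE is the grip in N (left out, the last holds). Time passes only in rows, so rows that repeat a pose let the fingers close, or fill a call up. It gives the time, the measured TCP pose, the force, the opening and the grip force at its end, in the units of the state.
- ctrl.read_state(): the state, without advancing time (a new reading comes with each control period).
- cams.read_camera(name): name is "scene" or "top" or "wrist"; returns a dict with "img" (420x560x3 uint8, blue, green, red), "mtx" (3x3 intrinsics, pixels), "extrinsics" (4x4, takes a point from camera to world coordinates). Camera axes: x right, y up, looking along -z (the intrinsics and any distortion apply to the point x, -y, -z); pixel columns grow to the right and rows downward; lengths in m; the calibration is good to about 2 mm. A picture is of the moment at which its call begins. There is no depth.
- workorder.finish_job(): hands the job in; it is judged then, once.
The state is a dict: "time_s": time; "joint_pos": joint angles; "joint_vel": joint speeds; "joint_torque": joint torques, N m; "tcp_pos": TCP position; "ee_rot": TCP orientation; "force": force on the tool from outside, world axes, zero at the start; "ft_torque": the same for the moment, N m; "gripper_width": opening from 0.0 (shut) to 1.0 (fully open); "finger_force": force on a finger pad.
Only numpy, scipy, OpenCV 4.12 (cv2) and the standard library are available. Lean on these libraries where they do the work, as an engineer would, in place of code of your own. Each camera call takes 0.05 s, during which the arm holds its last target. There are 200 camera calls.

## Working session

There is one attempt and no reset: what is moved stays moved. The work goes in short steps, Python scripts to look and compute and a shell command to move; the robot and the scene stay as the last step left them, time stands still between calls to the robot, and variables do not carry over. Pictures are saved under pics/ and viewed, at most 10 in all, crops included, and the job is handed in when it is done.

```bash
mkdir -p pics; ls
cat > h.py <<'E'
import numpy as np, cv2
from rig import ctrl, cams, workorder
from scipy.spatial.transform import Rotation as R
def cam(n):
    c=cams.read_camera(n); return c['img'],np.array(c['mtx']),np.array(c['extrinsics']),c
def ray(K,E,uv):
    d=np.array([(uv[0]-K[0,2])/K[0,0],-(uv[1]-K[1,2])/K[1,1],-1.0]); return E[:3,3],E[:3,:3]@d
def onz(K,E,uv,z):
    o,d=ray(K,E,uv); return o+d*(z-o[2])/d[2]
def proj(K,E,p):
    q=E[:3,:3].T@(np.array(p)-E[:3,3]); return K[0,0]*q[0]/-q[2]+K[0,2], K[1,1]*-q[1]/-q[2]+K[1,2]
def tri(*rays):
    A=np.zeros((3,3));b=np.zeros(3)
    for o,d in rays:
        d=d/np.linalg.norm(d);M=np.eye(3)-np.outer(d,d);A+=M;b+=M@o
    return np.linalg.solve(A,b)
E
python3 - <<'E'
from h import *
for n in ("scene","top","wrist"):
    im,K,E,c=cam(n); cv2.imwrite(f'pics/{n}0.png',im); print(n,[k for k in c],K.tolist(),E.round(4).tolist())
s=ctrl.read_state(); print(s)
E
```

```text
pics
scene ['img', 'mtx', 'extrinsics'] [[476.14868806926046, 0.0, 281.2011567466772], [0.0, 476.14868806926046, 221.10416212308976], [0.0, 0.0, 1.0]] [[-0.5928, 0.3735, -0.7135, -0.3152], [-0.8053, -0.2792, 0.523, 0.8965], [-0.0039, 0.8846, 0.4663, 0.6946], [0.0, 0.0, 0.0, 1.0]]
top ['img', 'mtx', 'extrinsics'] [[523.7946509345577, 0.0, 280.06737068221526], [0.0, 523.7946509345577, 212.8983367226769], [0.0, 0.0, 1.0]] [[-0.1388, 0.9685, -0.2067, 0.3518], [-0.9903, -0.1365, 0.0254, 0.2694], [-0.0036, 0.2082, 0.9781, 1.1946], [0.0, 0.0, 0.0, 1.0]]
wrist ['img', 'mtx', 'extrinsics'] [[329.75079879878, 0.0, 283.60727390466116], [0.0, 329.75079879878, 205.28364894095358], [0.0, 0.0, 1.0]] [[0.23, 0.9396, 0.2535, 0.2185], [-0.9732, 0.2225, 0.058, -0.5906], [-0.0019, -0.26, 0.9656, 0.3843], [0.0, 0.0, 0.0, 1.0]]
{'time_s': 0.15, 'joint_pos': array([ 1.2965472 ,  0.41785051, -0.01034149,  1.61400989,  0.0046922 ,
        1.11070995, -0.0530017 ]), 'joint_vel': array([-1.68659202e-05,  2.92563384e-04,  7.34924606e-04, -3.16981637e-03,
        6.74002718e-04,  1.27713766e-04, -4.65740998e-04]), 'joint_torque': array([ 8.10753445e-04, -8.51534700e+01,  6.38680346e-01, -4.26131737e+01,
       -4.88502625e-02,  1.71606580e-02,  3.82184021e-05]), 'tcp_pos': array([ 0.14411437, -0.60788362,  0.22397121]), 'ee_rot': array([-4.69435367e-04,  9.93233825e-01,  1.16130709e-01, -8.32323369e-05]), 'force': array([-0.81044891,  0.3826185 ,  0.04603217]), 'ft_torque': array([-0.01928689,  0.00845522, -0.01084961]), 'finger_force': 0.0, 'gripper_width': 1.0024474779874162}
```

View pics/scene0.png

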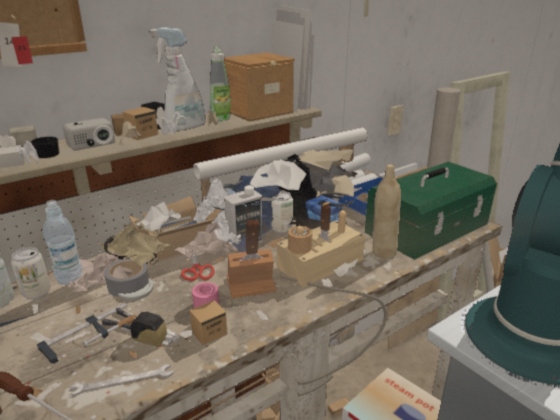

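View pics/top0.png

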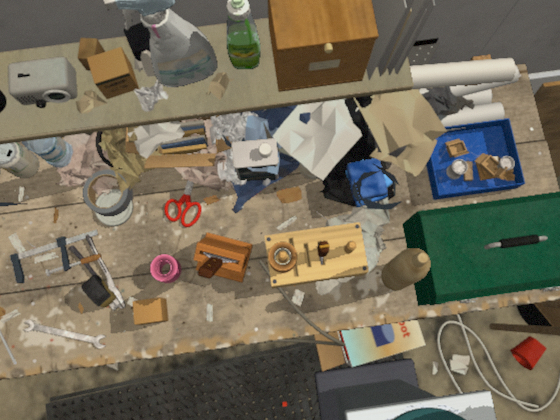

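The scene view shows the stand with the dark knife handle at (252,240), the rack at (320,250) with the roll at (299,238) and the end post at (342,220). The top view shows the roll at (282,257), the end post at (350,246), and the stand at (222,258) with the handle end at (208,267).

Run:
```python
from h import *
a=cv2.imread('pics/top0.png')[215:305,180:390]; b=cv2.imread('pics/scene0.png')[185:305,215:375]
A=cv2.resize(a,(798,342),interpolation=cv2.INTER_CUBIC)
cv2.imwrite('pics/topc.png',A); cv2.imwrite('pics/scc.png',cv2.resize(b,(800,600),interpolation=cv2.INTER_CUBIC))
_,K,E,_=cam('top')
for n,uv,z in [('roll',(282,257),.123),('endpost',(350,246),.135),('stand',(222,258),.08),('bottle',(419,259),.257)]: print(n,onz(K,E,uv,z).round(3))
```

```text
roll [0.486 0.25  0.123]
endpost [0.487 0.11  0.135]
stand [0.507 0.377 0.08 ]
bottle [0.431 0.01  0.257]
```

View pics/topc.png

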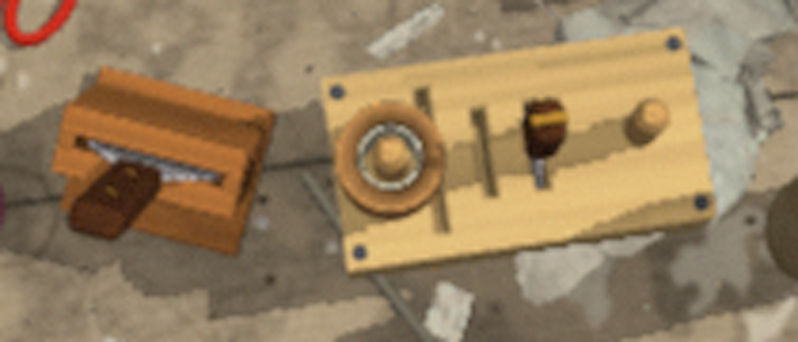

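View pics/scc.png

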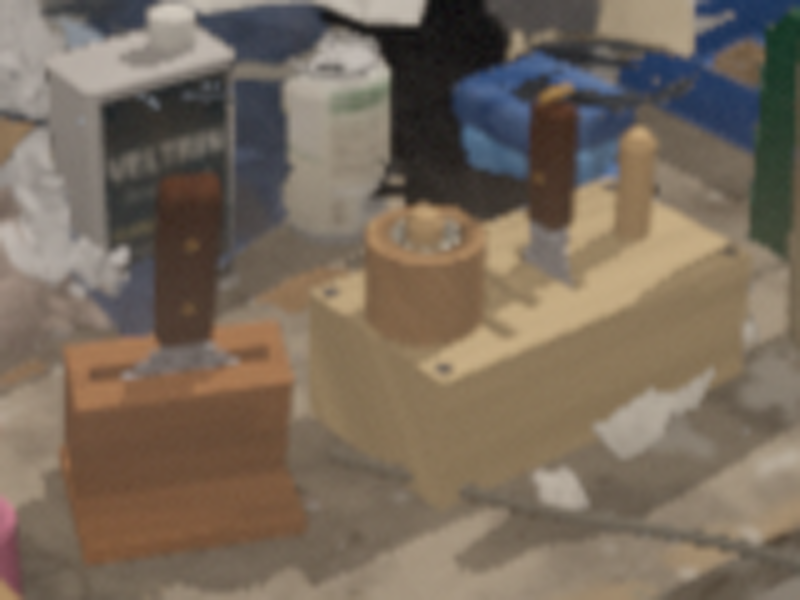

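Crops: top crop (3.8x from 180,215) shows rack top corners at (322,80), (684,30), (716,213), (350,272), the roll centre near (390,157), the post tip near (650,118) and the knife mouth running (80,143)–(220,180). Scene crop (5x from 215,185) shows the mouth at (90,375)–(268,350) and the handle top at (190,180).

```bash
cat > geo.py <<'E'
from h import *
KT=np.array([[523.79465,0,280.06737],[0,523.79465,212.89834],[0,0,1]])
_,KT,ET,_=cam('top'); _,KS,ES,_=cam('scene')
t=lambda u,v:(180+u/3.8,215+v/3.8); s=lambda u,v:(215+u/5,185+v/5)
mod=np.array([(105,-55),(-105,-55),(-105,55),(105,55),(50,-41),(50,41),(20,-25),(20,25)])/1e3
pix=[(322,80),(684,30),(716,213),(350,272),(421,90),(445,230),(478,110),(491,195)]
P=np.array([onz(KT,ET,t(*p),.075)[:2] for p in pix])
w=np.ones(8)
mc,pc=mod.mean(0),P.mean(0); H=((mod-mc).T@(P-pc)); yaw=np.arctan2(H[0,1]-H[1,0],H[0,0]+H[1,1])
Rr=np.array([[np.cos(yaw),-np.sin(yaw)],[np.sin(yaw),np.cos(yaw)]]); tr=pc-Rr@mc
rk=lambda x,y=0:Rr@np.array([x,y])+tr
E
python3 - <<'E'
from geo import *
print('rack',tr.round(4),'yaw',np.degrees(yaw).round(2),'res mm',((mod@Rr.T+tr-P)*1e3).round(1).tolist())
for x in (73,50,-70): print(x,rk(x/1e3).round(4))
print('endpost tip meas',onz(KT,ET,t(650,112),.133).round(4), 'tri',tri(ray(KT,ET,t(650,112)),ray(KS,ES,s(638,130))).round(4))
print('roll top centre', onz(KT,ET,t(390,157),.123).round(4), 'sc',onz(KS,ES,s(426,232),.123).round(4))
L=tri(ray(KT,ET,t(80,143)),ray(KS,ES,s(90,375)));Rr_=tri(ray(KT,ET,t(220,180)),ray(KS,ES,s(268,350)))
print('mouth',L.round(4),Rr_.round(4),np.linalg.norm(L-Rr_).round(4))
mid=(L+Rr_)/2; y=(L-Rr_)[:2]; y/=np.linalg.norm(y); x=np.array([y[1],-y[0]]) 
ax=np.array([*(-x*np.sin(.35)),np.cos(.35)]); print('stand yaw',np.degrees(np.arctan2(x[1],x[0])),'axis',ax.round(3))
o=mid-ax*.071
for d in (.1,.145,.2):
    p=o+ax*d; u=proj(KT,ET,p);v=proj(KS,ES,p); print(d,p.round(4),'top crop',((u[0]-180)*3.8,(u[1]-215)*3.8),'scene crop',((v[0]-215)*5,(v[1]-185)*5))
# bottle base in scene/top: cap
print('bottle tri',tri(ray(KT,ET,(419,258)),ray(KS,ES,(390,170))).round(3))
v=proj(KS,ES,[*rk(.105,-.055),.075]);print('scene check corner',(v[0]-215)*5,(v[1]-185)*5, [((q[0]-215)*5,(q[1]-185)*5) for q in [proj(KS,ES,[*rk(.105,.055),.075]),proj(KS,ES,[*rk(-.105,-.055),.075])]])
E
```

```text
rack [0.4885 0.175 ] yaw 90.48 res mm [[0.4, 0.2], [2.3, -0.7], [-2.0, -1.7], [0.2, 0.3], [0.4, 0.1], [-1.1, 1.4], [0.5, 0.4], [-0.7, 0.0]]
73 [0.4879 0.248 ]
50 [0.4881 0.225 ]
-70 [0.4891 0.105 ]
endpost tip meas [0.4905 0.1072 0.133 ] tri [0.4899 0.1073 0.1356]
roll top centre [0.4871 0.249  0.123 ] sc [0.4875 0.2501 0.123 ]
mouth [0.5252 0.421  0.0848] [0.4918 0.3437 0.0871] 0.0842
stand yaw -23.31623706518578 axis [-0.315  0.136  0.939]
0.1 [0.4994 0.3863 0.1132] top crop (np.float64(137.53621888598), np.float64(172.08080849559806)) scene crop (np.float64(182.78136068037398), np.float64(324.46798550174265))
0.145 [0.4852 0.3924 0.1555] top crop (np.float64(119.07975448750663), np.float64(190.77660161290981)) scene crop (np.float64(185.54788951829053), np.float64(262.2126128326721))
0.2 [0.4679 0.3998 0.2072] top crop (np.float64(94.26409015414944), np.float64(215.91405570100014)) scene crop (np.float64(189.16642613857292), np.float64(180.7844553795931))
bottle tri [0.434 0.005 0.244]
scene check corner 311.57950426005897 289.10773299331566 [(np.float64(447.37881173617154), np.float64(381.3731557605891)), (np.float64(613.0821874799221), np.float64(174.270746609494))]
```

```bash
python3 -m inch '[0,0,-6,0, 0,0,-12,0, 4.5,-3.5,-13,-6, 9,-7.3,-13,-13, 13,-11,-13,-20, 17.5,-14.5,-13,-27, 22,-18,-13,-34, 26,-22,-13,-40]'
cat > go.py <<'E'
# usage: go.py x y z toolY_yaw_deg : shift/turn needed from the pose now
import sys
from h import *
s=ctrl.read_state(); q=np.array(s['ee_rot']); Rm=R.from_quat(q[[1,2,3,0]]).as_matrix()
p=np.array(list(map(float,sys.argv[1:4]))); d=Rm.T@(p-s['tcp_pos'])*100
ty=np.degrees(np.arctan2(Rm[1,1],Rm[0,1])); turn=-((float(sys.argv[4])-ty+180)%360-180)
print('shift cm',d.round(2),'turn',turn.round(2),'tcp',np.round(s['tcp_pos'],4),'toolY',ty.round(2),'q7',s['joint_pos'][6].round(2),'t',s['time_s'])
E
python3 go.py .4875 .249 .30 0.5
```

```text
time_s: 1.3
tcp_pos: [0.3474, -0.3324, 0.3545]
ee_rot: [0.0, 0.893, 0.451, 0.0]
force: [1.9, -0.3, -0.1]
gripper_width: 1.0
finger_force: 0.0
shift cm [ 55.1  -23.26   5.44] turn -36.94 tcp [ 0.3474 -0.3324  0.3545] toolY -36.44 q7 0.05 t 1.3
```

```bash
python3 -m inch '[5.5,-2.3,0,-4, 11,-4.6,0,-8, 16.5,-7,0,-12, 22,-9.3,0,-16, 27.5,-11.6,0,-20, 33,-14,0,-24, 38.5,-16.3,0,-28, 44,-18.6,0,-32]'
python3 go.py .4875 .249 .22 0.5
```

```text
time_s: 2.3
tcp_pos: [0.4601, 0.1317, 0.3548]
ee_rot: [0.0, 0.735, 0.678, 0.0]
force: [0.8, -1.2, -0.2]
gripper_width: 1.002
finger_force: 0.0
shift cm [11.92  1.79 13.48] turn -5.07 tcp [0.4601 0.1317 0.3548] toolY -4.57 q7 -0.49 t 2.3
```

```bash
python3 -m inch '[5,0.8,2,-2, 10,1.6,5,-5, 11.9,1.8,10,-5, 11.9,1.8,15,-5, 11.9,1.8,20,-5, 11.9,1.8,24,-5, 11.9,1.8,24.8,-5, 11.9,1.8,24.8,-5]'
python3 go.py .4875 .249 .107 0.5; python3 -m inch '[0,0,0,0, 0,0,0,0, 0,0,0,0, 0,0,0,0, 0,0,0,0, 0,0,0,0, 0,0,0,0, 0,0,0,0]' 5 15
```

```text
time_s: 3.3
tcp_pos: [0.4878, 0.2474, 0.1073]
ee_rot: [-0.0, 0.705, 0.709, 0.0]
force: [-0.0, 0.1, 0.6]
gripper_width: 1.003
finger_force: 0.0
shift cm [ 0.16 -0.03  0.03] turn -0.16 tcp [0.4878 0.2474 0.1073] toolY 0.34 q7 -0.93 t 3.3
time_s: 4.3
tcp_pos: [0.4877, 0.2471, 0.1068]
ee_rot: [0.0, 0.705, 0.709, 0.0]
force: [-0.7, -1.3, 5.9]
gripper_width: 0.643
finger_force: 15.0
```

```bash
python3 -m inch '[0,0,-2,0, 0,0,-5,0, 0,0,-9,0, 0,0,-12,0, 0,0,-12,0, -5,0,-12,0, -10,0,-12,0, -14,0.1,-12,0]'
python3 go.py .489 .106 .107 0.5
python3 - <<'E'
from h import *
im,K,E,_=cam('wrist'); cv2.imwrite('pics/w1.png',im)
E
```

```text
time_s: 5.3
tcp_pos: [0.4888, 0.1051, 0.2262]
ee_rot: [-0.0, 0.705, 0.709, -0.0]
force: [0.3, 0.1, -1.1]
gripper_width: 0.638
finger_force: 15.0
shift cm [ 0.09  0.03 11.92] turn -0.19 tcp [0.4888 0.1051 0.2262] toolY 0.31 q7 -0.5 t 5.3
```

View pics/w1.png

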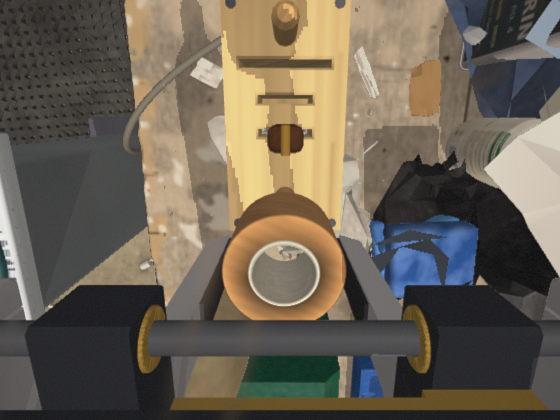

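The wrist view shows the roll held, bore centre at (284,273). The slot post is at (286,14) and the wide slot runs (236,63)–(333,63). I'll check the positions through this view.

Run:
```python
from h import *
im,K,E,_=cam('wrist')
print('roll c',onz(K,E,(284,273),.242).round(4))
L,Rr=onz(K,E,(236.5,63),.075),onz(K,E,(333,63),.075); print('wide',L.round(4),Rr.round(4),(L+Rr)/2)
print('slotpost tip',onz(K,E,(286,9),.133).round(4)); print('endpost tip(192)',onz(K,E,(285,190),.133).round(4), 'proj tip exp',proj(K,E,(.489,.106,.135)))
```

```text
roll c [0.4905 0.1034 0.242 ]
wide [0.4486 0.221  0.075 ] [0.5331 0.221  0.075 ] [0.49085196 0.22098929 0.075     ]
slotpost tip [0.4917 0.2469 0.133 ]
endpost tip(192) [0.4911 0.1201 0.133 ] proj tip exp (np.float64(282.2697631345599), np.float64(207.94474398012213))
```

```bash
python3 -m inch '[-0.1,0.05,-0,0, -0.1,0.05,2,0, -0.1,0.05,4,0, -0.1,0.05,5.5,0, -0.1,0.05,6.5,0, -0.1,0.05,7.5,0, -0.1,0.05,8.5,0, -0.1,0.05,9,0]'
```

```text
time_s: 6.4
tcp_pos: [0.4898, 0.1061, 0.136]
ee_rot: [-0.0, 0.705, 0.709, -0.0]
force: [-0.2, -1.4, -1.6]
gripper_width: 0.64
finger_force: 15.0
```

```bash
python3 -m inch '[0,0,0.7,0, 0,0,1.4,0, 0,0,2.0,0, 0,0,2.5,0, 0,0,2.8,0, 0,0,2.9,0, 0,0,2.9,0, 0,0,2.9,0]'
```

```text
time_s: 7.4
tcp_pos: [0.4899, 0.1061, 0.1076]
ee_rot: [0.0, 0.705, 0.709, 0.0]
force: [0.3, -0.2, -1.6]
gripper_width: 0.639
finger_force: 15.0
```

```bash
python3 -m inch '[0,0,0.1,0, 0,0,0.1,0, 0,0,0.1,0, 0,0,0.1,0, 0,0,0.1,0, 0,0,0.1,0, 0,0,0.1,0, 0,0,0.1,0]'; python3 -m inch '[0,0,0,0, 0,0,0,0, 0,0,0,0, 0,0,0,0, 0,0,-1,0, 0,0,-3,0, 0,0,-7,0, 0,0,-13,0]' 9
python3 go.py .479 .395 .30 66.7
python3 - <<'E'
from h import *
im,K,E,_=cam('wrist'); cv2.imwrite('pics/w2.png',im)
E
```

```text
time_s: 8.4
tcp_pos: [0.49, 0.1061, 0.1067]
ee_rot: [0.0, 0.705, 0.709, 0.0]
force: [-1.9, -0.5, 5.7]
gripper_width: 0.641
finger_force: 15.0
time_s: 9.4
tcp_pos: [0.4891, 0.1062, 0.2383]
ee_rot: [-0.001, 0.705, 0.709, -0.0]
force: [1.0, 0.2, 2.1]
gripper_width: 0.959
finger_force: 0.0
shift cm [28.88 -0.83 -6.15] turn -66.32 tcp [0.4891 0.1062 0.2383] toolY 0.38 q7 -0.49 t 9.4
```

View pics/w2.png

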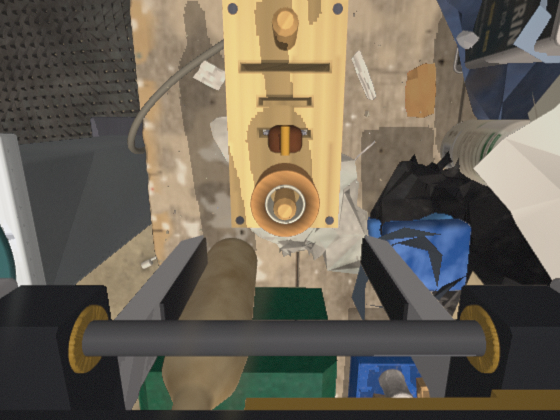

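The roll is seated flat around the end post at (285,203), and the slot post and wide slot are clear. Next is the knife.

```bash
python3 -m inch '[2,0,-4,-5, 7,0,-6,-14, 12,-0.2,-6,-24, 17,-0.4,-6,-34, 22,-0.6,-6,-44, 27,-0.8,-6,-54, 28.9,-0.8,-6,-64, 28.9,-0.8,-6,-66.3]' 8
python3 go.py .479 .395 .174 66.7
python3 - <<'E'
from h import *
im,K,E,_=cam('wrist'); cv2.imwrite('pics/w3.png',im)
o=np.array([.479,.395,.174]);ax=np.array([-.315,.136,.939])
for d in (-.065,0,.035): print(proj(K,E,o+ax*d))
E
```

```text
time_s: 10.45
tcp_pos: [0.4793, 0.3962, 0.2974]
ee_rot: [-0.0, 0.201, 0.98, 0.001]
force: [-0.8, -0.4, -0.1]
gripper_width: 0.852
finger_force: 0.0
shift cm [-0.03 -0.14 12.34] turn 0.15 tcp [0.4793 0.3962 0.2974] toolY 66.85 q7 0.02 t 10.45
(np.float64(281.80941070281193), np.float64(209.5372422205374))
(np.float64(281.54477691956833), np.float64(203.84879216816537))
(np.float64(281.3474224855231), np.float64(199.60654906934235))
```

View pics/w3.png

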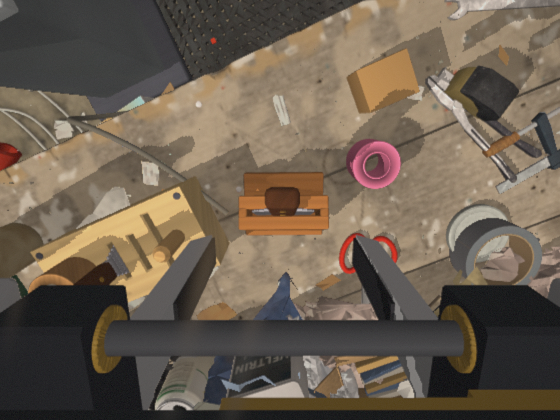

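The handle end is centred at (282,198), against a predicted (281,200), and the stand mouth is level in the image, so the yaw is right. I'll go down and grip.

```bash
python3 -m inch '[0,-0.1,3,0, 0,-0.1,6,0, 0,-0.1,9,0, 0,-0.1,11.5,0, 0,-0.1,12.3,0, 0,-0.1,12.3,0, 0,-0.1,12.3,0, 0,-0.1,12.3,0]'; python3 -m inch '[0,0,0,0, 0,0,0,0, 0,0,0,0, 0,0,0,0, 0,0,0,0, 0,0,0,0, 0,0,0,0, 0,0,0,0]' 2 12; python3 go.py .479 .395 .174 66.7
```

```text
time_s: 11.5
tcp_pos: [0.48, 0.3943, 0.1743]
ee_rot: [0.0, 0.203, 0.979, 0.0]
force: [-0.6, 0.7, -0.1]
gripper_width: 0.848
finger_force: 0.0
time_s: 12.5
tcp_pos: [0.4798, 0.3941, 0.1735]
ee_rot: [-0.0, 0.202, 0.979, 0.0]
force: [0.5, 0.6, 0.7]
gripper_width: 0.298
finger_force: 12.0
shift cm [ 0.11  0.05 -0.05] turn -0.06 tcp [0.4798 0.3941 0.1735] toolY 66.64 q7 -0.06 t 12.5
```

```bash
python3 -m inch '[0.34,0,-0.94,0, 0.69,0,-1.88,0, 1.2,0,-3.3,0, 1.71,0,-4.7,0, 2.23,0,-6.1,0, 2.74,0,-7.52,0, 3.1,0,-8.5,0, 3.1,0,-10,0]'
python3 - <<'E'
from h import *
im,K,E,_=cam('scene'); cv2.imwrite('pics/s2.png',cv2.resize(im[150:300,180:380],(800,600)))
E
```

```text
time_s: 13.5
tcp_pos: [0.451, 0.4064, 0.274]
ee_rot: [-0.0, 0.202, 0.979, -0.0]
force: [0.1, 0.0, -1.7]
gripper_width: 0.301
finger_force: 12.0
```

View pics/s2.png

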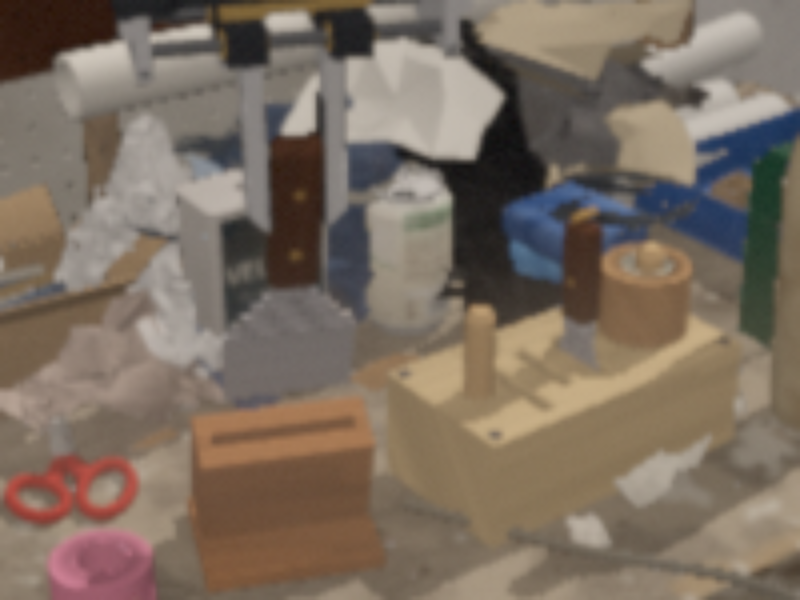

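The knife is out and held, with its blade edge near crop (222,398)–(355,385), clear of the stand. I'll work out its lean from that edge.

Run:
```python
from h import *
im,K,E,_=cam('scene'); s=ctrl.read_state(); p=s['tcp_pos']; print(p.round(4),s['joint_pos'].round(2))
h=np.array([np.cos(np.radians(156.7)),np.sin(np.radians(156.7)),0])
for a in (0,.1,.2,.35,.45):
    ax=h*np.sin(a)+np.array([0,0,np.cos(a)]); q=[proj(K,E,p+ax*d) for d in (-.165,-.07,.035)]
    print(a,[(round((u-180)*4),round((v-150)*4)) for u,v in q])
im,K,E,_=cam('top'); cv2.imwrite('pics/t2.png',im)
```

```text
[0.4516 0.4069 0.2751] [-0.01  0.58 -1.12  1.57  0.53  1.33 -0.04]
0 [(302, 451), (297, 303), (291, 124)]
0.1 [(297, 434), (295, 296), (292, 127)]
0.2 [(292, 416), (292, 289), (293, 130)]
0.35 [(284, 386), (289, 276), (295, 136)]
0.45 [(280, 363), (287, 266), (296, 141)]
```

```bash
python3 go.py .35 .215 .28 90.5;python3 go.py .35 .35 .28 90.5
```

```text
shift cm [  1.73 -21.61  -0.61] turn -23.88 tcp [0.4516 0.4065 0.2741] toolY 66.62 q7 -0.04 t 13.65
shift cm [ 7.08 -9.22 -0.6 ] turn -23.88 tcp [0.4516 0.4065 0.2741] toolY 66.62 q7 -0.04 t 13.65
```

```bash
python3 -m inch '[2.4,-3,-0.6,-5, 4.8,-6,-0.6,-10, 7.1,-9.2,-0.6,-15, 5.8,-12.3,-0.6,-19, 4.5,-15.5,-0.6,-23.9, 3,-18.5,-0.6,-23.9, 1.7,-21.6,-0.6,-23.9, 1.7,-21.6,-0.6,-23.9]'
python3 go.py .36 .215 .195 90.5; python3 -c "
from h import *;print(ctrl.read_state()['joint_pos'].round(2))"
```

```text
time_s: 14.65
tcp_pos: [0.3505, 0.2122, 0.2792]
ee_rot: [0.001, -0.002, 1.0, -0.001]
force: [-0.2, 0.4, -2.0]
gripper_width: 0.295
finger_force: 12.0
shift cm [-0.94  0.29  8.42] turn -0.23 tcp [0.3505 0.2122 0.2792] toolY 90.27 q7 1.0 t 14.65
[ 0.65 -0.02 -1.24  2.01 -0.02  1.14  1.  ]
```

```bash
python3 -m inch '[0,0.2,3,-0.2, 0,0.2,6,-0.2, 0,0.2,8.4,-0.2, -1,0.2,8.4,-0.2, -2,0.2,8.4,-0.2, -3,0.2,8.4,-0.2, -3.5,0.2,8.4,-0.2, -4,0.2,8.4,-0.2]'; python3 -m inch '[-0.5,0,0,0, -1,0,0,0, -1.5,0,0,0, -2,0,0,0, -2.4,0,0,0, -2.8,0,0,0, -3.2,0,0,0, -3.5,0,0,0]'
python3 go.py .4315 .215 .195 90.5
```

```text
time_s: 15.65
tcp_pos: [0.3903, 0.2172, 0.1957]
ee_rot: [0.0, -0.006, 1.0, -0.0]
force: [-1.1, 0.5, -1.2]
gripper_width: 0.298
finger_force: 12.0
time_s: 16.65
tcp_pos: [0.4253, 0.2177, 0.1955]
ee_rot: [-0.0, -0.006, 1.0, 0.0]
force: [-1.2, -0.3, -1.7]
gripper_width: 0.295
finger_force: 12.0
shift cm [-0.62 -0.28  0.05] turn 0.23 tcp [0.4253 0.2177 0.1955] toolY 90.73 q7 0.7 t 16.65
```

Contact is light and the knife is turning. I'll continue in until the force rises.

```bash
python3 -m inch '[-0.1,0,0,0.2, -0.3,0,0,0.2, -0.4,0,0,0.2, -0.5,0,0,0.2, -0.5,0,0,0.2, -0.6,0,0,0.2, -0.6,0,0,0.2, -0.6,0,0,0.2]'
python3 - <<'E'
from h import *
im,K,E,_=cam('scene'); s=ctrl.read_state(); p=s['tcp_pos']; print(p.round(4),s['force'].round(1))
c=im[170:290,240:400].copy()
cv2.imwrite('pics/s3.png',cv2.resize(c,(800,600),interpolation=cv2.INTER_CUBIC))
for a in (-.05,0,.05,.1): 
    ax=np.array([-np.sin(a),0,np.cos(a)]); print(a,[((u-240)*5,(v-170)*5) for u,v in [proj(K,E,p+ax*d) for d in (-.165,-.07,.035)]])
E
```

```text
time_s: 17.65
tcp_pos: [0.4311, 0.2178, 0.1955]
ee_rot: [0.0, -0.005, 1.0, 0.0]
force: [-0.9, -0.1, -2.4]
gripper_width: 0.299
finger_force: 12.0
[0.4311 0.2178 0.1955] [-1.7 -0.2 -2. ]
-0.05 [(np.float64(429.2835774650433), np.float64(499.8235422757719)), (np.float64(430.62575700005226), np.float64(331.10577323712135)), (np.float64(432.22467415003734), np.float64(130.11497626351428))]
0 [(np.float64(418.4473429904858), np.float64(492.84052980272634)), (np.float64(425.8489616967219), np.float64(328.40075526857004)), (np.float64(434.72084539327653), np.float64(131.29649839493027))]
0.05 [(np.float64(407.74791540032993), np.float64(485.2416910047623)), (np.float64(421.1069350401638), np.float64(325.3936059951461)), (np.float64(437.21493968269044), np.float64(132.65238958460728))]
0.1 [(np.float64(397.2045861578607), np.float64(477.0509627625114)), (np.float64(416.4102314600319), np.float64(322.0930796494172)), (np.float64(439.70041843532897), np.float64(134.1796815720204))]
```

View pics/s3.png

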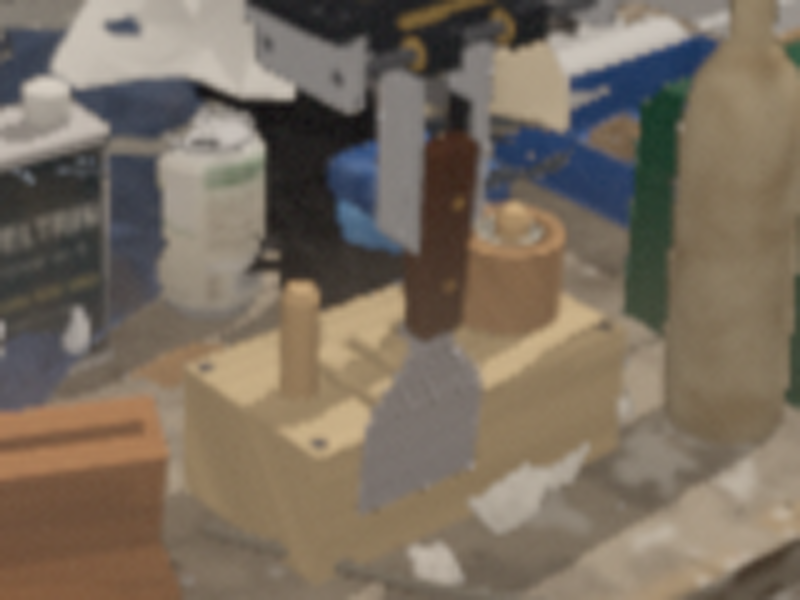

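Crop (5x from 240,170): the blade edge is centred near (418,488) and the handle top near (452,135). That leaves about 0.05 rad of lean, so I'll push further until it is flush.

```bash
python3 -m inch '[-0.1,0,0,0, -0.2,0,0,0, -0.3,0,0,0, -0.4,0,0,0, -0.5,0,0,0, -0.5,0,0,0, -0.5,0,0,0, -0.5,0,0,0]'
```

```text
time_s: 18.7
tcp_pos: [0.436, 0.2178, 0.1955]
ee_rot: [0.0, -0.005, 1.0, 0.0]
force: [-1.6, -0.3, -2.9]
gripper_width: 0.3
finger_force: 12.0
```

```bash
python3 -m inch '[-0.1,0,0,0, -0.2,0,0,0, -0.2,0,0,0, -0.3,0,0,0, -0.3,0,0,0, -0.3,0,0,0, -0.3,0,0,0, -0.3,0,0,0]'
python3 - <<'E'
from h import *
im,K,E,_=cam('scene'); s=ctrl.read_state(); p=s['tcp_pos']; print(p.round(4),s['force'].round(1),s['ft_torque'].round(2))
c=im[170:290,240:400].copy()
cv2.imwrite('pics/s4.png',cv2.resize(c,(800,600),interpolation=cv2.INTER_CUBIC))
# handle mask, fit axis
hsv=cv2.cvtColor(im,cv2.COLOR_BGR2HSV); m=((hsv[...,0]<14)&(hsv[...,1]>90)&(hsv[...,2]<110)&(hsv[...,2]>25)).astype('uint8')
for v in range(198,238,6):
    r=np.where(m[v,318:340])[0]+318; print(v,r.min() if len(r) else 0,r.max() if len(r) else 0)
for a in (-.05,0,.05): 
    ax=np.array([-np.sin(a),0,np.cos(a)]); print(a,[(round(u,1),round(v,1)) for u,v in [proj(K,E,p+ax*d) for d in (-.165,-.07,.035)]])
E
```

```text
time_s: 19.7
tcp_pos: [0.439, 0.2178, 0.1955]
ee_rot: [0.0, -0.005, 1.0, 0.0]
force: [-1.1, -0.2, -2.0]
gripper_width: 0.295
finger_force: 12.0
[0.4391 0.2178 0.1955] [-1.6 -0.8 -1.8] [-0.    0.28  0.02]
198 323 332
204 323 332
210 323 331
216 322 331
222 321 331
228 321 330
234 321 327
-0.05 [(np.float64(323.7), np.float64(268.6)), (np.float64(323.9), np.float64(234.9)), (np.float64(324.2), np.float64(194.9))]
0 [(np.float64(321.6), np.float64(267.2)), (np.float64(323.0), np.float64(234.4)), (np.float64(324.7), np.float64(195.1))]
0.05 [(np.float64(319.5), np.float64(265.7)), (np.float64(322.1), np.float64(233.8)), (np.float64(325.2), np.float64(195.4))]
```

```bash
cat > hm.py <<'E'
from h import *
s=ctrl.read_state(); p=s['tcp_pos']; print(p.round(4),s['force'].round(1),s['ft_torque'].round(2))
im,K,E,_=cam('scene'); hsv=cv2.cvtColor(im,cv2.COLOR_BGR2HSV)
m=((hsv[...,0]<14)&(hsv[...,1]>90)&(hsv[...,2]<110)&(hsv[...,2]>25)).astype('uint8')
u0,v0=proj(K,E,p+[0,0,-.03]); n,l,st,c=cv2.connectedComponentsWithStats(m[int(v0)-40:int(v0)+40,int(u0)-14:int(u0)+22])
i=1+st[1:,4].argmax(); off=np.array([int(u0)-14,int(v0)-40]); ys,xs=np.where(l==i)
f=cv2.fitLine(np.c_[xs,ys].astype('f4'),cv2.DIST_HUBER,0,.01,.01).ravel()
print('scene handle bbox',st[i][:4]+[*off,0,0],'n',st[i][4],'cen',(c[i]+off).round(1),'slope du/dv',(f[0]/f[1]).round(3))
h=[float(v) for v in __import__('sys').argv[1:3]]  # lean direction (handle) horizontally
for a in (-.1,-.05,0,.05,.1):
    ax=np.array([h[0]*np.sin(a),h[1]*np.sin(a),np.cos(a)]);q=[np.array(proj(K,E,p+ax*d)) for d in (-.07,.035)];d=q[1]-q[0];print(a,(d[0]/d[1]).round(3),((q[0]+q[1])/2).round(1))
im,K,E,_=cam('wrist'); cv2.imwrite('pics/wl.png',im); hsv=cv2.cvtColor(im,cv2.COLOR_BGR2HSV)
m=((hsv[...,0]<14)&(hsv[...,1]>90)&(hsv[...,2]<110)&(hsv[...,2]>25)).astype('uint8')
n,l,st,c=cv2.connectedComponentsWithStats(m)
for i in range(1,n):
    if st[i][4]>60 and 220<c[i][0]<340: print('wrist comp',st[i],c[i].round(0))
print('handle end (tcp+35mm) exp',[np.round(proj(K,E,p+np.array([h[0]*o,h[1]*o,.035])),1) for o in (-.009,0,.009)])
E
python3 -m inch '[-0.1,0,0,0, -0.2,0,0,0, -0.3,0,0,0, -0.3,0,0,0, -0.3,0,0,0, -0.3,0,0,0, -0.3,0,0,0, -0.3,0,0,0]'; python3 hm.py -1 0
```

```text
time_s: 20.75
tcp_pos: [0.4421, 0.2178, 0.1955]
ee_rot: [-0.0, -0.005, 1.0, 0.0]
force: [-1.0, 0.4, -2.4]
gripper_width: 0.301
finger_force: 12.0
[0.4421 0.2178 0.1955] [-1.   0.4 -2.4] [ 0.02  0.15 -0.01]
scene handle bbox [320 194  12  41] n 374 cen [325.7 215. ] slope du/dv -0.073
-0.1 0.031 [323.4 214.6]
-0.05 -0.005 [323.2 214.5]
0 -0.042 [323.  214.3]
0.05 -0.08 [322.8 214.1]
0.1 -0.12 [322.6 214. ]
wrist comp [ 251  201   66   93 4693] [284. 252.]
handle end (tcp+35mm) exp [array([283.2, 315.8]), array([283.4, 297.2]), array([283.6, 278. ])]
```

```bash
python3 -m inch '[-0.1,0,0,0, -0.2,0,0,0, -0.3,0,0,0, -0.3,0,0,0, -0.3,0,0,0, -0.3,0,0,0, -0.3,0,0,0, -0.3,0,0,0]'; python3 hm.py -1 0
```

```text
time_s: 21.85
tcp_pos: [0.445, 0.2179, 0.1955]
ee_rot: [-0.0, -0.005, 1.0, 0.0]
force: [-1.3, -0.7, -3.7]
gripper_width: 0.295
finger_force: 12.0
[0.445  0.2179 0.1955] [-1.3 -0.7 -3.7] [-0.02  0.38 -0.01]
scene handle bbox [319 194  12  41] n 381 cen [325.  214.4] slope du/dv -0.06
-0.1 0.031 [322.6 214.1]
-0.05 -0.004 [322.4 214. ]
0 -0.041 [322.2 213.9]
0.05 -0.079 [321.9 213.7]
0.1 -0.118 [321.7 213.5]
wrist comp [ 251  199   66   94 4815] [284. 251.]
handle end (tcp+35mm) exp [array([283.3, 315.8]), array([283.5, 297.2]), array([283.6, 278. ])]
```

View pics/wl.png

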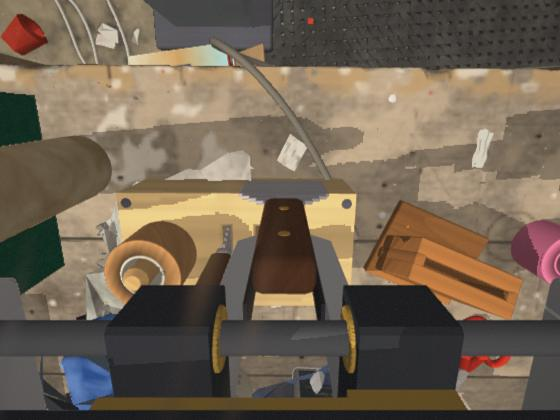

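The wrist view shows the blade against the rack face at (284,185) and the handle running from (284,199) up to (284,293). Bottle, roll and stand are undisturbed. I'll take the handle offset numerically.

Run:
```python
from h import *
s=ctrl.read_state(); p=s['tcp_pos']; im,K,E,_=cam('wrist')
print([(v,im[v,278:290].mean(0).astype(int).tolist()) for v in range(262,318,4)])
for o in (-.004,0,.004,.008): print(o,'bottom front',proj(K,E,p+[-.009-o,0,-.07])[1].round(1),'end front',proj(K,E,p+[-.009-o,0,.035])[1].round(1),'end back',proj(K,E,p+[.009-o,0,.035])[1].round(1),'edge', proj(K,E,p+[-.0015-o,0,-.165])[1].round(1))
u=[proj(K,E,p+[-.009,w,.035])[0] for w in (-.014,.014)];print(u,[proj(K,E,p+[-.009,w,-.07])[0] for w in (-.014,.014)])
print('wall top edge exp', [proj(K,E,(x,.2178,.075))[1].round(1) for x in (.4315,.4335,.4355)])
print('col top', [(v,im[v,345:352].mean(0).astype(int).tolist()) for v in range(168,200,2)])
print('col mid', [(v,im[v,300:306].mean(0).astype(int).tolist()) for v in range(168,202,2)])
```

```text
[(262, [29, 43, 68]), (266, [30, 44, 71]), (270, [31, 46, 74]), (274, [31, 46, 74]), (278, [31, 46, 73]), (282, [30, 45, 73]), (286, [31, 45, 73]), (290, [30, 44, 71]), (294, [103, 154, 191]), (298, [119, 178, 215]), (302, [126, 189, 224]), (306, [132, 156, 173]), (310, [121, 146, 166]), (314, [124, 148, 168])]
-0.004 bottom front 215.2 end front 286.6 end back 323.9 edge 195.4
0 bottom front 209.9 end front 278.0 end back 315.8 edge 191.6
0.004 bottom front 204.6 end front 269.2 end back 307.7 edge 187.7
0.008 bottom front 199.2 end front 260.3 end back 299.3 edge 183.8
[np.float64(250.17451277499066), np.float64(317.10534625435764)] [np.float64(264.2621949566716), np.float64(302.82836280284226)]
wall top edge exp [np.float64(189.2), np.float64(191.4), np.float64(193.7)]
col top [(168, [106, 127, 144]), (170, [107, 127, 144]), (172, [104, 125, 141]), (174, [102, 123, 140]), (176, [101, 122, 138]), (178, [101, 122, 138]), (180, [100, 122, 137]), (182, [93, 113, 128]), (184, [86, 108, 125]), (186, [76, 100, 118]), (188, [67, 95, 114]), (190, [67, 96, 116]), (192, [66, 95, 115]), (194, [127, 190, 226]), (196, [138, 206, 235]), (198, [133, 198, 232])]
col mid [(168, [93, 111, 126]), (170, [95, 115, 130]), (172, [97, 117, 133]), (174, [99, 119, 136]), (176, [101, 121, 137]), (178, [84, 109, 126]), (180, [71, 92, 108]), (182, [90, 89, 92]), (184, [89, 89, 93]), (186, [89, 89, 94]), (188, [90, 89, 94]), (190, [90, 90, 94]), (192, [89, 88, 93]), (194, [91, 91, 95]), (196, [95, 95, 100]), (198, [92, 93, 97]), (200, [80, 80, 87])]
```

```bash
python3 -m inch '[1,0,0,0, 3,0,-3,0, 4.5,0,-7,0, 5,0,-12,0, 5,0,-12,10, 5,0,-12,20, 5,0,-12,30, 5,0,-12,40]' - 20; python3 -m inch '[0,0,0,10, 0,0,0,20, 0,0,0,30, 0,0,0,40, 0,0,0,50, 0,0,0,50, 0,0,0,50, 0,0,0,50]'; python3 go.py .4885 .2165 .315 0.5; python3 -c "
from h import *;print(ctrl.read_state()['joint_pos'].round(2))"
```

```text
time_s: 23.0
tcp_pos: [0.3946, 0.2176, 0.3154]
ee_rot: [0.0, 0.34, 0.94, -0.0]
force: [0.2, -0.4, -2.5]
gripper_width: 0.295
finger_force: 20.0
time_s: 24.0
tcp_pos: [0.395, 0.2174, 0.3154]
ee_rot: [0.0, 0.703, 0.711, 0.0]
force: [-0.6, -0.3, -1.6]
gripper_width: 0.291
finger_force: 20.0
shift cm [-0.2   9.35  0.05] turn 0.18 tcp [0.395  0.2174 0.3154] toolY 0.68 q7 -0.62 t 24.0
[ 0.45  0.08 -1.05  1.88  0.07  1.23 -0.62]
```

```bash
python3 -m inch '[-0.1,3,0,0, -0.2,6,0,0, -0.2,8.5,0,0.2, -0.2,9.35,0,0.2, -0.2,9.35,0,0.2, -0.2,9.35,0,0.2, -0.2,9.35,0,0.2, -0.2,9.35,0,0.2]'
cat > chk.py <<'E'
from h import *
s=ctrl.read_state(); p=s['tcp_pos']; im,K,E,_=cam('wrist'); g=im.sum(2)/3; cv2.imwrite('pics/chk.png',im)
print(p.round(4),s['force'].round(1))
print('slot exp ends',[np.round(proj(K,E,(.4885+x,.2255,.075)),1) for x in (-.041,.041)])
print('blade edge exp',[np.round(proj(K,E,p+[x,.0105,-.165]),1) for x in (-.038,.038)])
u=int(proj(K,E,(.4885,.2255,.075))[0])
for du in (-18,0,18):
    print(du,[(v,im[v,u+du-2:u+du+3].mean(0).astype(int).tolist()) for v in range(130,206,2)])
E
python3 chk.py; python3 hm.py 0 1
```

```text
time_s: 25.0
tcp_pos: [0.4884, 0.2163, 0.3157]
ee_rot: [0.0, 0.705, 0.709, 0.0]
force: [0.2, 0.4, -2.4]
gripper_width: 0.295
finger_force: 20.0
[0.4884 0.2163 0.3157] [ 0.2  0.4 -2.4]
slot exp ends [array([249.7, 172.5]), array([316.6, 172.9])]
blade edge exp [array([245. , 183.6]), array([320.7, 184. ])]
-18 [(130, [117, 172, 209]), (132, [118, 174, 211]), (134, [116, 170, 208]), (136, [115, 171, 208]), (138, [116, 171, 208]), (140, [116, 171, 208]), (142, [116, 174, 210]), (144, [117, 174, 210]), (146, [117, 173, 210]), (148, [116, 173, 209]), (150, [117, 175, 211]), (152, [134, 197, 224]), (154, [134, 196, 224]), (156, [137, 200, 227]), (158, [143, 208, 232]), (160, [143, 208, 232]), (162, [143, 208, 232]), (164, [143, 208, 232]), (166, [143, 208, 232]), (168, [131, 196, 225]), (170, [82, 119, 144]), (172, [81, 117, 142]), (174, [87, 127, 153]), (176, [122, 181, 218]), (178, [159, 229, 245]), (180, [150, 219, 245]), (182, [111, 109, 114]), (184, [113, 114, 119]), (186, [114, 114, 119]), (188, [113, 113, 118]), (190, [114, 114, 119]), (192, [111, 110, 115]), (194, [114, 115, 121]),
[... 1617 characters left out ...]
, 219, 244]), (182, [112, 111, 116]), (184, [113, 113, 118]), (186, [112, 113, 118]), (188, [113, 112, 118]), (190, [115, 114, 120]), (192, [110, 110, 115]), (194, [125, 126, 131]), (196, [119, 119, 125]), (198, [119, 118, 124]), (200, [80, 83, 94]), (202, [51, 60, 76]), (204, [45, 54, 74])]
[0.4884 0.2162 0.3156] [-0.5  0.3 -2.1] [-0.07 -0.1   0.01]
scene handle bbox [302 139  13  45] n 401 cen [308.  161.7] slope du/dv -0.0
-0.1 -0.107 [311.9 161.3]
-0.05 -0.068 [312.2 161.2]
0 -0.028 [312.4 161.1]
0.05 0.012 [312.7 161. ]
0.1 0.054 [313.  160.9]
wrist comp [ 251  199   66   94 3597] [284. 240.]
handle end (tcp+35mm) exp [array([281.1, 318.3]), array([281.1, 299.8]), array([281.2, 280.6])]
```

```bash
python3 - <<'E'
from h import *
im,K,E,_=cam('wrist'); 
r=im[171:174].mean(0); b=im[183:187].mean(0)
print('slot',[(u,int(r[u,2])) for u in [*range(238,262),*range(306,326)]])
print('blade sat',[(u,int(b[u,2]-b[u,0])) for u in [*range(236,256),*range(310,332)]])
E
python3 -m inch '[-0.1,0,0,0, -0.24,0,0,0, -0.24,0,1,0, -0.24,0,2,0, -0.24,0,3,0, -0.24,0,4,0, -0.24,0,5,0, -0.24,0,5.5,0]'
python3 chk.py | head -3
python3 - <<'E'
from h import *
im,K,E,_=cam('wrist')
for u in (262,300):print(u,[(v,int(im[v,u-2:u+3,2].mean()),int(im[v,u-2:u+3,0].mean())) for v in range(160,196)])
E
```

```text
slot [(238, 161), (239, 213), (240, 246), (241, 245), (242, 245), (243, 245), (244, 245), (245, 245), (246, 245), (247, 246), (248, 246), (249, 242), (250, 226), (251, 170), (252, 137), (253, 136), (254, 140), (255, 141), (256, 140), (257, 140), (258, 139), (259, 139), (260, 140), (261, 140), (306, 131), (307, 131), (308, 132), (309, 131), (310, 132), (311, 132), (312, 132), (313, 133), (314, 134), (315, 130), (316, 117), (317, 137), (318, 214), (319, 228), (320, 238), (321, 238), (322, 236), (323, 235), (324, 235), (325, 238)]
blade sat [(236, 45), (237, 44), (238, 42), (239, 55), (240, 92), (241, 88), (242, 90), (243, 79), (244, 48), (245, 14), (246, 5), (247, 6), (248, 5), (249, 6), (250, 5), (251, 5), (252, 5), (253, 5), (254, 4), (255, 5), (310, 5), (311, 5), (312, 5), (313, 5), (314, 5), (315, 5), (316, 5), (317, 4), (318, 5), (319, 6), (320, 4), (321, 4), (322, 8), (323, 43), (324, 86), (325, 96), (326, 93), (327, 92), (328, 93), (329, 65), (330, 46), (331, 46)]
time_s: 26.2
tcp_pos: [0.4884, 0.2139, 0.2597]
ee_rot: [-0.0, 0.705, 0.709, -0.0]
force: [0.4, 0.5, -2.0]
gripper_wi
[... 712 characters left out ...]
12), (191, 115, 110), (192, 115, 110), (193, 113, 108), (194, 119, 113), (195, 124, 119)]
300 [(160, 242, 151), (161, 242, 151), (162, 243, 152), (163, 243, 152), (164, 243, 152), (165, 242, 152), (166, 242, 152), (167, 242, 152), (168, 242, 152), (169, 242, 152), (170, 243, 152), (171, 242, 152), (172, 243, 151), (173, 242, 147), (174, 232, 131), (175, 140, 79), (176, 128, 74), (177, 134, 77), (178, 135, 77), (179, 134, 77), (180, 135, 85), (181, 121, 104), (182, 115, 111), (183, 115, 110), (184, 117, 112), (185, 119, 113), (186, 117, 112), (187, 116, 111), (188, 117, 111), (189, 119, 113), (190, 119, 113), (191, 115, 110), (192, 114, 109), (193, 118, 113), (194, 130, 124), (195, 123, 117)]
```

```bash
python3 -m inch '[0,0.05,0.6,0, 0,0.05,1.2,0, 0,0.05,1.6,0, 0,0.05,2,0, 0,0.05,2.3,0, 0,0.05,2.6,0, 0,0.05,2.8,0, 0,0.05,3,0]'
```

```text
time_s: 27.3
tcp_pos: [0.4891, 0.2139, 0.2304]
ee_rot: [-0.0, 0.705, 0.709, 0.0]
force: [-0.0, -0.1, -2.5]
gripper_width: 0.299
finger_force: 20.0
```

```bash
python3 -m inch '[0,0,0.4,0, 0,0,0.8,0, 0,0,1.2,0, 0,0,1.6,0, 0,0,2,0, 0,0,2.3,0, 0,0,2.6,0, 0,0,2.8,0]'
```

```text
time_s: 28.3
tcp_pos: [0.489, 0.2139, 0.2023]
ee_rot: [-0.0, 0.705, 0.709, -0.0]
force: [0.6, -0.4, -2.4]
gripper_width: 0.294
finger_force: 20.0
```

```bash
python3 -m inch '[0,0,0.4,0, 0,0,0.8,0, 0,0,1.2,0, 0,0,1.6,0, 0,0,1.9,0, 0,0,2.1,0, 0,0,2.3,0, 0,0,2.4,0]'
```

```text
time_s: 29.3
tcp_pos: [0.4891, 0.2139, 0.1784]
ee_rot: [-0.0, 0.705, 0.709, 0.0]
force: [0.3, 1.2, -2.4]
gripper_width: 0.294
finger_force: 20.0
```

Near the floor; last bit slowly.

```bash
python3 -m inch '[0,0,0.1,0, 0,0,0.2,0, 0,0,0.3,0, 0,0,0.4,0, 0,0,0.5,0, 0,0,0.6,0, 0,0,0.7,0, 0,0,0.7,0]'
```

```text
time_s: 30.3
tcp_pos: [0.489, 0.2139, 0.1714]
ee_rot: [-0.0, 0.705, 0.709, -0.0]
force: [0.7, 0.6, -2.5]
gripper_width: 0.295
finger_force: 20.0
```

```bash
python3 -m inch '[0,0,0.1,0, 0,0,0.2,0, 0,0,0.2,0, 0,0,0.3,0, 0,0,0.3,0, 0,0,0.3,0, 0,0,0.3,0, 0,0,0.3,0]'
```

```text
time_s: 31.3
tcp_pos: [0.4891, 0.2139, 0.1685]
ee_rot: [-0.0, 0.705, 0.709, -0.0]
force: [0.4, 0.5, -2.5]
gripper_width: 0.296
finger_force: 20.0
```

```bash
python3 -m inch '[0,0,0.1,0, 0,0,0.2,0, 0,0,0.2,0, 0,0,0.3,0, 0,0,0.3,0, 0,0,0.4,0, 0,0,0.4,0, 0,0,0.4,0]'
```

```text
time_s: 32.3
tcp_pos: [0.4896, 0.2152, 0.1664]
ee_rot: [0.0, 0.705, 0.709, 0.001]
force: [-7.8, -1.6, 29.9]
gripper_width: 0.299
finger_force: 20.0
```

Floor contact, at the expected depth. I'll release and rise.

```bash
python3 -m inch '[0,0,-0.2,0, 0,0,-0.2,0, 0,0,-0.2,0, 0,0,-0.2,0, 0,0,-0.2,0, 0,0,-0.2,0, 0,0,-0.2,0, 0,0,-0.2,0]' 6; python3 -m inch '[0,0,-1,0, 0,0,-3,0, 0,0,-6,0, 0,0,-10,0, 0,0,-14,0, 0,0,-18,0, 0,0,-18,0, 0,0,-18,0]'
python3 - <<'E'
from h import *
im,K,E,_=cam('scene'); cv2.imwrite('pics/fin.png',im); hsv=cv2.cvtColor(im,cv2.COLOR_BGR2HSV)
m=((hsv[...,0]<14)&(hsv[...,1]>90)&(hsv[...,2]<110)&(hsv[...,2]>25)).astype('uint8')
n,l,st,c=cv2.connectedComponentsWithStats(m[170:270,280:350]); print([(*st[i],) for i in range(1,n) if st[i][4]>60],'+280,+170')
print('exp handle d=.1,.2', [np.round(proj(K,E,(.489,.2255,.005+d)),1) for d in (.095,.2)])
im,K,E,_=cam('wrist'); cv2.imwrite('pics/finw.png',im); g=im
hsv=cv2.cvtColor(im,cv2.COLOR_BGR2HSV); m=((hsv[...,0]<14)&(hsv[...,1]>90)&(hsv[...,2]<110)&(hsv[...,2]>25)).astype('uint8')
n,l,st,c=cv2.connectedComponentsWithStats(m); print([(*st[i],) for i in range(1,n) if st[i][4]>150 and 230<c[i][0]<340])
for y in (.2165,.2345): print([np.round(proj(K,E,(.489+x,y,.205)),1) for x in (-.014,.014)])
print('low front',np.round(proj(K,E,(.489,.2345,.1)),1), ctrl.read_state()['tcp_pos'])
E
```

```text
time_s: 33.3
tcp_pos: [0.4891, 0.2139, 0.1665]
ee_rot: [-0.0, 0.705, 0.709, -0.0]
force: [-0.2, -0.1, -0.4]
gripper_width: 0.639
finger_force: 0.0
time_s: 34.3
tcp_pos: [0.4888, 0.2138, 0.3467]
ee_rot: [0.0, 0.705, 0.709, 0.0]
force: [-0.3, 0.3, -0.4]
gripper_width: 0.637
finger_force: 0.0
[(np.int32(23), np.int32(26), np.int32(12), np.int32(41), np.int32(356)), (np.int32(41), np.int32(35), np.int32(10), np.int32(25), np.int32(200))] +280,+170
exp handle d=.1,.2 [array([307.3, 236.3]), array([308.3, 198.6])]
[(np.int32(270), np.int32(166), np.int32(29), np.int32(35), np.int32(624)), (np.int32(273), np.int32(211), np.int32(22), np.int32(29), np.int32(359))]
[array([268.2, 196.7]), array([298. , 196.9])]
[array([268.1, 177.8]), array([298.3, 178. ])]
low front [283.5 162.7] [0.48873891 0.21371179 0.34597591]
```

```bash
python3 -c "
from rig import workorder; print(workorder.finish_job())"
```

```text
the job is handed in; nothing more can be done
None
```

I slid the tape roll off and set it flat over the end post, then put the broad filling knife blade down on the floor of the wide slot. I handed the job in at about 34 s, with the gripper clear and no bystander seen to move.

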